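Lock the polishing lathe's spindle for a wheel change

TASK

The polishing lathe has to be made safe for a wheel change. First throw its switch lever over to off (away from you), then take the lock pin from the tool block and stand it in the slanting lock bore so that it rides on the spindle; turn the felt wheel by hand until you feel the pin drop into the spindle's cross-hole, and push the pin fully home, its collar down on the rim of the bore. Leave the other two tools standing in the block and the spray bottle upright.

Things in the scene. Friction and masses are not known exactly. Their poses are not given: they have to be found in the camera images.
- lathe: Grey bench polishing lathe, fixed, 170 mm deep, 370 mm long. Origin on the bench straight below where the lock bore's axis meets the spindle axis (100 mm up). x: away from the robot; y: along the spindle towards the motor; z: up. Along y: felt wheel at -140 mm, bearing housing (94 mm diameter) -45 to 45, motor (136 mm diameter) 70 to 285, on it a 90 mm square box at 165 with the switch.
- switch_tip (a point): Centre of the 26 mm black ball on the end of the switch lever (10 mm steel rod) above the motor. It is 70 mm from the lever's hinge, which runs along the lathe's y axis, 222 mm above the bench, at x 0 and y 165 mm in the lathe's frame. The grey switch block it swings in (70 x 50 mm) ends about at the height of the hinge.
- switch (a joint): Switch lever angle, rad: 0 is on (leaning 0.5 rad towards the robot, lathe -x), 1.0 is fully off (leaning 0.5 rad away). About 1 N at the ball moves it; it stays where it is left.
- lock_boss: The lock bore: a round boss on the bearing housing, leaning 25 degrees from vertical towards the robot. Origin at the centre of its rim, 74 mm from the spindle axis, 167 mm above the bench; z points out of the bore along its axis (up and towards the robot), y along the spindle. Rim 41 mm across; a funnel 10 mm deep and 23 mm wide leads into the round 12 mm bore.
- bore_foot (a point): Point inside the bore, 48 mm below its rim, where the bore meets the spindle's surface (spindle 52 mm thick there). The spindle is cross-drilled right through, twice, at right angles, with 13 mm holes: a hole comes up every quarter turn. They are out of sight, nothing outside shows where they are, and none is lined up at the start.
- wheel_top (a point): Highest point of the felt wheel's rim, 175 mm above the bench; fixed to the lathe, so it does not turn with the wheel. The wheel is a plain grey disc, 150 mm diameter, 22 mm thick (11 mm either side of this point along the lathe's y), its axis 75 mm below. It turns endlessly either way with about 1 N at the rim; the dropped pin stops it.
- pin_knob (a point): Centre of the knob of the lock pin (z: from nose to knob). Knob: black cylinder 28 mm diameter, 40 mm long; then a steel collar 36 mm across, 6 mm thick; then a 10 mm round shank, 120 mm long, tapered nose; about 0.11 kg. From this point the top is 20 mm, the collar's underside 26 mm. At the start it stands upright in the tool block, this point 161 mm above the bench.
- pin_nose (a point): End of the pin's nose, 146 mm below the knob's centre. Riding on the spindle, the knob's centre is 98 mm out from the bore's rim. When a cross-hole lines up the pin drops about 54 to 62 mm by its own weight; then a snug bush grips it and it has to be pushed with about 10 N for the rest. Fully home, the collar is on the rim, the knob's centre 26 mm out, and it stays.
- block: Wooden tool block on the bench, heavy, 240 mm long (its x), 72 mm wide (y), 75 mm high, origin under its centre. Three 12 mm holes, 60 mm deep, 75 mm apart in a row along x, hold the lock pin, a screwdriver and a scriber in any order.
- driver_mid (a point): Middle (handle) of a screwdriver standing in the block: swelling dark wooden handle up to 32 mm thick, no collar, top 170 mm above the bench; to be left there. z along it.
- scriber_mid (a point): Middle (handle) of a scriber standing in the block: slim black tapering handle up to 24 mm thick, no collar, top 163 mm above the bench; to be left there. z along it.
- spray_mid (a point): Middle of a spray bottle, 80 mm diameter, 195 mm tall, standing on the bench at the left (this point 100 mm above the bench); to be left upright. z along it.
There are look-alikes about, which are no part of the job. What is shaped like the part that bears pin_knob but green or yellow is not meant.

How it is judged:
By the outcome, as a careful person would: the job done as asked, in the order asked, and still so for the second after the job is handed in, with the robot touching nothing.
It also fails if it takes over 69 s, if anything falls off the work surface, if the arm or the gripper's body presses on something with over 40 N, if the wrist force passes 120 N, or if a joint passes its speed limit or range.

ROBOT

A 7-joint arm with a two-finger parallel gripper is mounted at the origin on the work surface. World frame = base frame: x ahead of the robot, y to its left, z up, the work surface at z = 0. Lengths are in mm, angles in rad, forces in N, time in s.
With the tool pointing down it reaches from about 400 to 875 mm from the base axis. Payload 4.4 kg.
Tool frame: the origin (TCP) lies on the centre line of the jaws, within the pads' length; the fingertips stand 25 mm ahead of it and the grasp point (between the pads) lies 6 mm ahead of it; x points along the fingers, y is the direction in which the jaws open and shut, and the axes are right-handed (so a half turn about x gives the same grasp; the last joint's range is limited). The gripper opens to 85 mm and grips with 20 to 120 N. Pads are 22 mm wide; open, the fingers measure 114 mm over their backs; the gripper's body (76 mm by 85 mm) begins 54 mm behind the grasp point. The pads swing forward as they close: fully open they stand 13 mm farther back than shut.
Start: joints at [1.225, 0.628, 0.038, 1.517, -0.027, 0.996, -0.02], TCP at [179.533, -624.728, 256.313] pointing down, gripper open.
Joint ranges: [-3.06, 3.06], [-0.37, 2.12], [-1.25, 1.32], [0.18, 2.47], [-1.1, 4.24], [0.23, 1.98], [-2.94, 2.94]. Speed limits (rad/s): [2.57, 2.57, 3.14, 3.14, 3.14, 3.14, 3.14].

INTERFACE

Orientations are given as [roll, pitch, yaw] about the fixed x, y, z axes, in that order (R = Rz(yaw) Ry(pitch) Rx(roll)).
In Python, from cell import * gives the robot as it stands. The module is installed in compiled form; this text tells all that it offers.
- The arm moves only by the tool jog_arm, never from a script. Its argument "series" is a list of rows, each a list of 3 entries, a list of its own where there are three numbers: the turn, a rotation vector about the tool's x, y, z in degrees, then the shift along the tool's x, y, z in mm, then the gripper's target within -1 to 1 (shut at 1, half-way at 0, fully open at -1). In form: [[[rx, ry, rz], [dx, dy, dz], hand], ...]. A call has 1 to 8 rows; each row shifts and turns the commanded pose from where the row before left it, along the tool's axes as they then stand; what a row does not reach is not made up. A row lasts 1/8 s, in which the tool goes at most 62.5 mm and 10.7 degrees, less where a joint would pass 70% of its speed; a pose out of reach is approached as far as the arm can. A call is refused whole if a number of a shift passes 62.5 or a number of a turn 10.7, either way. A call with a gripper value outside its range is refused whole. The fingers move at their own pace and stop on an object; the grip force is fixed at half the most. Time passes only in rows, so rows that do not move let the fingers close. It gives the time, the measured TCP pose, the force and the opening at its end, in the units of the state.
- read_state(): the state, without advancing time (a new reading comes with each control period).
- get_image(name): name is "scene" or "side" or "wrist"; returns a dict with "img" (420x560x3 uint8, red, green, blue), "range_z" (420x560 float32, mm along the optical axis (not along the pixel's ray), 0 where there is no reading), "fovy" (degrees; the focal length in pixels is half the picture's height over the tangent of half this angle, whatever the lens; pixels are square), "cx", "cy" (the principal point, pixels), "cam_to_world" (4x4, takes a point from camera to world coordinates). Camera axes: x right, y up, looking along -z (the intrinsics and any distortion apply to the point x, -y, -z); pixel columns grow to the right and rows downward; lengths in mm; the calibration is good to about 2 mm. The wrist camera is an equidistant fisheye: a pixel r from the principal point sees the ray r / f radians off the axis. A picture is of the moment at which its call begins.
- finish_job(): hands the job in, once; it reports no verdict.
The state is a dict: "clock": time; "qpos": joint angles; "qd": joint speeds; "tau": joint torques, N m; "eef_pos": TCP position; "tool_rot": TCP orientation; "force": force on the tool from outside, world axes, zero at the start; "torque": the same for the moment, N m; "width": finger opening in mm.
Only numpy, scipy, OpenCV 4.12 (cv2) and the standard library are available. Lean on these libraries where they do the work, as an engineer would, in place of code of your own. Each camera call takes 0.05 s, during which the arm holds its last target. There are 200 camera calls.

## Working session

There is one attempt and no reset: what is moved stays moved. The work goes in short steps, Python scripts to look and compute and a tool call to move; the robot and the scene stay as the last step left them, time stands still between calls to the robot, and variables do not carry over. Pictures are saved under pics/ and viewed, about 8 in all and at most 12, crops included, and the job is handed in when it is done.

Besides the shell and the picture viewer there is one more tool, called after "Emit:" in YAML: its name, and indented under it one key for each argument. jog_arm: Moves the arm, as the interface text tells. Its arguments: {"type":"object","properties":{"series":{"type":"array"}},"required":["series"]}

```bash
mkdir -p pics; cat > h.py <<'E'
from cell import *
import numpy as np, cv2
from scipy.spatial.transform import Rotation as Ro
def f(im): return 210/np.tan(np.radians(im["fovy"])/2)
def pts(im):
    "world point per pixel from range"
    r,c=np.mgrid[0:420,0:560]; z=im["range_z"]; F=f(im)
    p=np.stack([(c-im["cx"])/F*z,-(r-im["cy"])/F*z,-z],-1)
    M=im["cam_to_world"]; return p@M[:3,:3].T+M[:3,3]
E
python3 - <<'E'
from h import *
s=read_state(); print({k:np.round(v,3) for k,v in s.items()})
a=[]
for n in("scene","side"):
    im=get_image(n); np.save(n+".npy",im,allow_pickle=True); a.append(im["img"][...,::-1])
    print(n,im["fovy"],im["cx"],im["cy"],np.round(im["cam_to_world"],3).tolist(),(im["range_z"]>0).mean())
for n,i in zip("ab",a): cv2.imwrite(f"pics/{n}.png",cv2.resize(i,(784,588),interpolation=cv2.INTER_CUBIC))
E
```

```text
{'clock': np.float64(0.0), 'qpos': array([ 1.225,  0.629,  0.038,  1.518, -0.027,  0.996, -0.02 ]), 'qd': array([ 0.   , -0.001, -0.001,  0.001,  0.   , -0.001, -0.002]), 'tau': array([ 1.0000e-03, -5.6341e+01,  1.2270e+00, -1.9345e+01,  1.1000e-02,
        1.1000e-02,  0.0000e+00]), 'eef_pos': array([ 179.372, -624.157,  255.363]), 'tool_rot': array([-1.549,  1.569,  1.872]), 'force': array([-0.385, -0.247, -0.534]), 'torque': array([ 0.047, -0.017,  0.019]), 'width': np.float64(85.589)}
scene 45.16456703758326 274.81726598635464 216.2696249861787 [[0.645, -0.483, 0.593, 1298.957], [0.765, 0.413, -0.495, -634.803], [-0.006, 0.772, 0.635, 1014.288], [0.0, 0.0, 0.0, 1.0]] 0.9781462585034013
side 57.82373308622046 282.12139055231467 209.44509085688847 [[-0.855, 0.396, -0.334, 142.433], [-0.518, -0.675, 0.525, 658.516], [-0.017, 0.622, 0.783, 1096.646], [0.0, 0.0, 0.0, 1.0]] 0.9959523809523809
```

View pics/a.png

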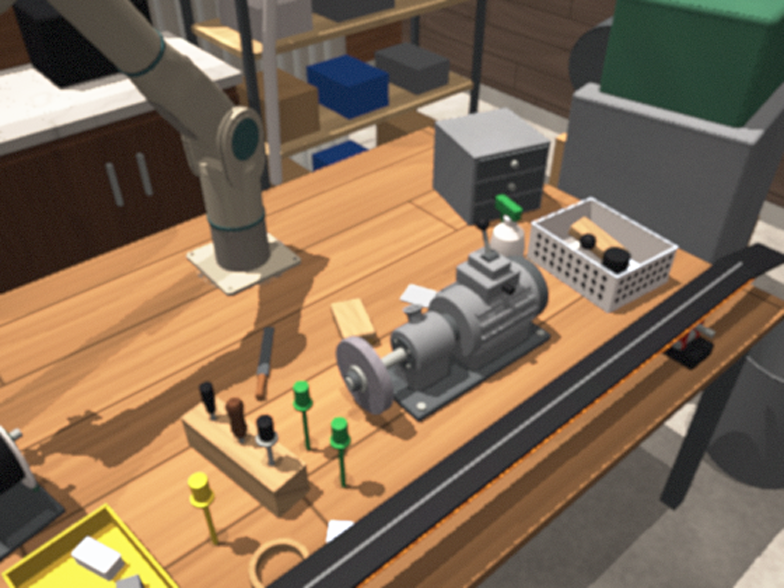

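View pics/b.png

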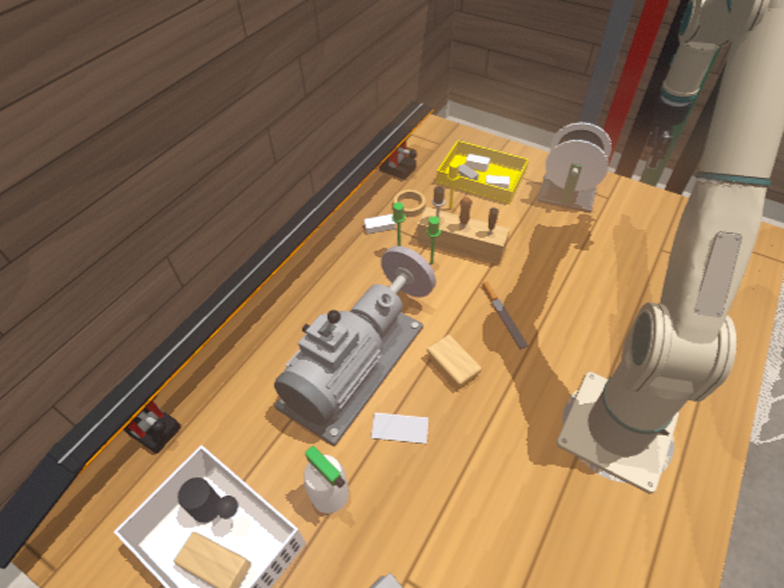

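The scene picture shows four knob-and-collar pins. The black one stands in the block at display (265,430). Two green ones are at (303,397) and (340,435), and a yellow one is at (200,488). Only the black one fits the description. The lever ball is at (483,226) in scene and (334,317) in side. The lock boss is at (380,298) in side.

```bash
python3 - <<'E'
from h import *
S={n:np.load(n+".npy",allow_pickle=True).item() for n in("scene","side")}
def at(n,u,v,k=2):
    im=S[n];u=int(round(u/1.4));v=int(round(v/1.4));P=pts(im)[v-k:v+k+1,u-k:u+k+1].reshape(-1,3);return np.round(np.median(P,0),0)
for n,l in dict(scene=dict(pin=(265,422),collar=(266,438),drv=(235,405),scr=(207,388),ball=(483,225),boss=(413,312),wheel=(350,375),spray=(508,207),wtop=(365,345)),side=dict(pin=(439,190),drv=(466,202),scr=(493,212),ball=(334,317),boss=(380,296),wheel=(408,272),spray=(324,465),g1=(398,210),g2=(433,225))).items():
    for k,(u,v) in l.items(): print(n,k,at(n,u,v))
# dark blob of ball and pin knob: centroid rays, triangulated
def ray(n,u,v):
    im=S[n];F=f(im);d=np.array([(u-im["cx"])/F,-(v-im["cy"])/F,-1]);M=im["cam_to_world"];return M[:3,3],M[:3,:3]@d/np.linalg.norm(d)
def blob(n,u,v,R=12):
    u=int(u/1.4);v=int(v/1.4);g=S[n]["img"].max(-1)
    m=np.zeros(g.shape,np.uint8);m[v-R:v+R,u-R:u+R]=g[v-R:v+R,u-R:u+R]<60
    k,lab,st,c=cv2.connectedComponentsWithStats(m);i=1+np.argmax(st[1:,4]);print(n,st[i],c[i]);return c[i]
for nm,a,b in(("ball",(483,225),(334,317)),("knob",(265,424),(439,193))):
    (o1,d1),(o2,d2)=ray("scene",*blob("scene",*a)),ray("side",*blob("side",*b))
    t=np.linalg.lstsq(np.stack([d1,-d2],1),o2-o1,rcond=None)[0];p,q=o1+t[0]*d1,o2+t[1]*d2
    print(nm,(p+q)/2,np.linalg.norm(p-q))
c=[]
x=S["scene"]["img"][255:390,110:270,::-1];y=S["side"]["img"][180:250,215:320,::-1]
cv2.imwrite("pics/c.png",np.hstack([cv2.resize(x,(480,405),interpolation=2),cv2.resize(y,(320,405),interpolation=2)]))
E
```

```text
scene pin [ 621. -313.  181.]
scene collar [ 628. -318.  151.]
scene drv [ 552. -324.  169.]
scene scr [ 477. -336.  157.]
scene ball [569. 213. 291.]
scene boss [564.  47. 166.]
scene wheel [ 575. -114.  117.]
scene spray [454. 424. 192.]
scene wtop [580. -80. 174.]
side pin [ 610. -306.  180.]
side drv [ 537. -314.  168.]
side scr [ 466. -329.  155.]
side ball [552. 226. 296.]
side boss [563.  57. 171.]
side wheel [567. -68. 121.]
side spray [437. 441. 196.]
side g1 [ 677. -207.  159.]
side g2 [ 575. -206.  155.]
scene [337 148  20  17 225] [345.57333333 154.06222222]Traceback (most recent call last):
  File "<stdin>", line 15, in <module>
  File "<stdin>", line 13, in blob
    return _wrapfunc(a, 'argmax', axis=axis, out=out, **kwds)
    return bound(*args, **kwds)
ValueError: attempt to get argmax of an empty sequence
```

```bash
python3 - <<'E'
from h import *
from scipy.optimize import least_squares
S={n:np.load(n+".npy",allow_pickle=True).item() for n in("scene","side")}
C={n:pts(S[n]) for n in S}
def near(n,c,r,z0,z1):
    P=C[n].reshape(-1,3);return P[(np.hypot(P[:,0]-c[0],P[:,1]-c[1])<r)&(P[:,2]>z0)&(P[:,2]<z1)]
for n in S:
    b=near(n,(560,219),28,270,310)
    r=least_squares(lambda p:np.linalg.norm(b-p,axis=1)-13,[560,219,283],loss="soft_l1");print(n,"ball",len(b),r.x.round(1),r.cost/len(b))
    for k,c,R,z0,z1 in(("pintop",(616,-310),22,172,190),("drvtop",(545,-320),22,163,175),("scrtop",(472,-332),22,150,168)):
        b=near(n,c,R,z0,z1)
        m=b[b[:,2]>np.percentile(b[:,2],60)] if len(b) else b
        print(n,k,len(b),m.mean(0).round(1) if len(m) else 0)
    # knob axis: cylinder r14
    b=near(n,(616,-310),24,145,178)
    r=least_squares(lambda p:np.hypot(b[:,0]-p[0],b[:,1]-p[1])-14,[616,-310],loss="soft_l1");print(n,"knob axis",len(b),r.x.round(1),r.cost/len(b))
    # boss rim points: plane with normal tilted 25deg
    b=near(n,(563,52),45,150,182);print(n,"boss",len(b),b.mean(0).round(1),b[:,2].max())
    # wheel cloud: fit plane
    b=near(n,(575,-85),95,125,180)
    b=b[np.abs(b[:,0]-575)<85];c=b.mean(0);print(n,"wheel",len(b),c.round(1),b.min(0).round(0),b.max(0).round(0))
    m=b[b[:,2]>168];print("  top",len(m),m.mean(0).round(1))
    # housing+motor axis: cylinder fit with known height 100
    bt=near(n,(590,50),250,0,400)
    blk=near(n,(545,-320),150,68,80);print(n,"block top",len(blk),cv2.minAreaRect(blk[:,:2].astype(np.float32)))
    pl=near(n,(600,100),220,8,35);print(n,"base",len(pl),cv2.minAreaRect(pl[:,:2].astype(np.float32)),np.median(pl[:,2]))
x=S["scene"]["img"][255:390,110:270,::-1];y=S["side"]["img"][190:250,215:315,::-1]
cv2.imwrite("pics/c.png",np.hstack([cv2.resize(x,(400,338),interpolation=2),cv2.resize(y,(400,338),interpolation=2)]))
E
```

```text
scene ball 85 [560.9 219.8 285.2] 1.0515775083291656
scene pintop 122 [ 617.6 -311.9  181.4]
scene drvtop 89 [ 543.1 -325.2  170.5]
scene scrtop 71 [ 470.6 -338.7  159.1]
scene knob axis 128 [ 615.3 -312.1] 0.5028466573606403
scene boss 149 [558.1  51.8 161.5] 175.06174172105386
scene wheel 748 [590.2 -84.7 150.9] [ 510. -103.  125.] [649.  10. 178.]
  top 146 [581.3 -87.8 172.1]
scene block top 2033 ((536.01904296875, -295.21734619140625), (245.71986389160156, 137.62744140625), 10.399599075317383)
scene base 2182 ((605.3414306640625, 92.10710144042969), (410.9941711425781, 251.6027374267578), 48.90378952026367) 17.48503726379556
side ball 77 [558.8 220.9 287.6] 0.4312053521327059
side pintop 43 [ 613.  -309.6  180.9]
side drvtop 34 [ 537.8 -320.9  170.2]
side scrtop 30 [ 464.3 -332.6  159. ]
side knob axis 52 [ 614.1 -310.8] 0.7461661648345045
side boss 115 [551.5  57.1 163.2] 176.0147003784606
side wheel 449 [567.9 -77.2 151.8] [505. -94. 125.] [641. -66. 177.]
  top 96 [573.3 -82.  171.9]
side block top 781 ((545.0045776367188, -307.686279296875), (204.04029846191406, 246.75526428222656), 73.89104461669922)
side base 1244 ((472.7856750488281, 105.70234680175781), (188.38604736328125, 388.8949890136719), 6.9633049964904785) 18.085641345226236
```

View pics/c.png

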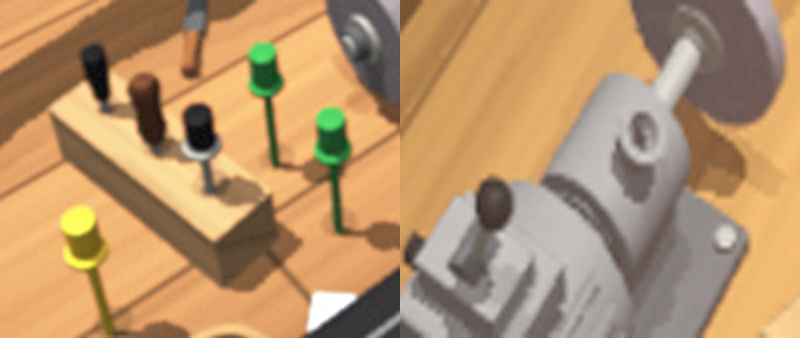

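The crop confirms it: the black knob with the steel collar, standing in the block at crop (200,130), is the lock pin. The green and yellow ones stand outside the block. Next I'll write the planner helper and go for the switch.

```bash
cat >> h.py <<'E'
def frame(a,y):
    "R with tool x along a, y near y"
    a=np.array(a,float)/np.linalg.norm(a); z=np.cross(a,y); z/=np.linalg.norm(z); return np.stack([a,np.cross(z,a),z],1)
def cur():
    s=read_state(); return np.array(s["eef_pos"]),Ro.from_euler("xyz",s["tool_rot"]).as_matrix()
def plan(way,p=None,R=None,v=60,w=10):
    if p is None: p,R=cur()
    for q,Q,h in way:
        Q=R if Q is None else Q; q=np.array(q,float); rv=Ro.from_matrix(R.T@Q).as_rotvec(degrees=True)
        n=max(1,int(np.ceil(max(np.linalg.norm(q-p)/v,np.linalg.norm(rv)/w))))
        out=[]
        for i in range(n):
            d=R.T@(q-p)/n
            out.append([np.round(rv/n,1).tolist(),np.round(d,0 if n>2 else 1).tolist(),h]); 
            R=R@Ro.from_rotvec(rv/n,degrees=True).as_matrix(); p=p+(q-p)/n
        print(n,"x"); [print(" ",o) for o in (out if np.linalg.norm(rv)>.5 else out[:1])]
        p,R=q,Q
YL=np.array([.054,.9985,0]); DOWN=lambda y:frame([0,0,-1],y)
E
python3 - <<'E'
from h import *
p,R=cur(); print(p,R.round(3))
y=YL if R[:,1]@YL>0 else -YL
D=DOWN(y); print(Ro.from_matrix(R.T@D).as_rotvec(degrees=True))
plan([((179,-624,256),D,1),((480,-300,370),D,1),((510,220,370),D,1),((510,220,296),D,1)])
E
```

```text
[ 179.38097194 -624.22792654  255.51069605] [[-0.     0.276 -0.961]
 [ 0.002 -0.961 -0.276]
 [-1.    -0.002  0.   ]]
[1.91256426e+01 1.64458212e-02 9.56112180e-02]
2 x
  [[9.6, 0.0, 0.0], [-0.2, -0.2, 0.2], 1]
  [[9.6, 0.0, 0.0], [-0.1, -0.1, 0.1], 1]
8 x
  [[0.0, 0.0, 0.0], [-14.0, -42.0, -35.0], 1]
9 x
  [[0.0, 0.0, 0.0], [0.0, -58.0, -0.0], 1]
2 x
  [[0.0, 0.0, 0.0], [37.0, 0.0, 0.0], 1]
```

Emit:
jog_arm:
  series:
    - [[9.6, 0, 0], [0, 0, 0], 1]
    - [[9.6, 0, 0], [0, 0, 0], 1]
    - [[0, 0, 0], [-16, -48, -40], 1]
    - [[0, 0, 0], [-16, -48, -40], 1]
    - [[0, 0, 0], [-16, -48, -40], 1]
    - [[0, 0, 0], [-16, -48, -40], 1]
    - [[0, 0, 0], [-16, -48, -40], 1]
    - [[0, 0, 0], [-16, -48, -40], 1]

```text
clock: 1.1
eef_pos: [428.2, -357.2, 349.6]
tool_rot: [-0.499, 1.57, 2.587]
force: [0.8, 0.4, -1.2]
width: 0.3
```

Emit:
jog_arm:
  series:
    - [[0, 0, 0], [-16, -48, -40], 1]
    - [[0, 0, 0], [0, -58, 0], 1]
    - [[0, 0, 0], [0, -58, 0], 1]
    - [[0, 0, 0], [0, -58, 0], 1]
    - [[0, 0, 0], [0, -58, 0], 1]
    - [[0, 0, 0], [0, -58, 0], 1]
    - [[0, 0, 0], [0, -58, 0], 1]
    - [[0, 0, 0], [0, -58, 0], 1]

```text
clock: 2.1
eef_pos: [490.6, 92.5, 364.7]
tool_rot: [1.231, 1.571, -1.966]
force: [1.3, 0.5, -0.2]
width: -0.2
```

```bash
python3 - <<'E'
from h import *
p,R=cur(); print(read_state()["clock"],p,R.round(3))
plan([((505,220,370),DOWN(-YL),1),((505,220,296),DOWN(-YL),1)])
im=get_image("wrist"); np.save("w1.npy",im,allow_pickle=True); print(im["fovy"],im["cx"],im["cy"],im["cam_to_world"].round(3).tolist())
cv2.imwrite("pics/d.png",im["img"][...,::-1])
E
```

```text
2.1 [490.59012097  92.49885679 364.74273808] [[-0.    -0.055 -0.998]
 [-0.    -0.998  0.055]
 [-1.     0.     0.   ]]
3 x
  [[-0.0, 0.0, -0.0], [-2.0, -43.0, -2.0], 1]
2 x
  [[0.0, 0.0, 0.0], [37.0, 0.0, 0.0], 1]
65.70646984690485 283.3628452958656 205.96907407783146 [[-0.055, 0.956, 0.289, 563.264], [-0.998, -0.053, -0.015, 88.651], [0.001, -0.289, 0.957, 481.943], [0.0, 0.0, 0.0, 1.0]]
```

View pics/d.png

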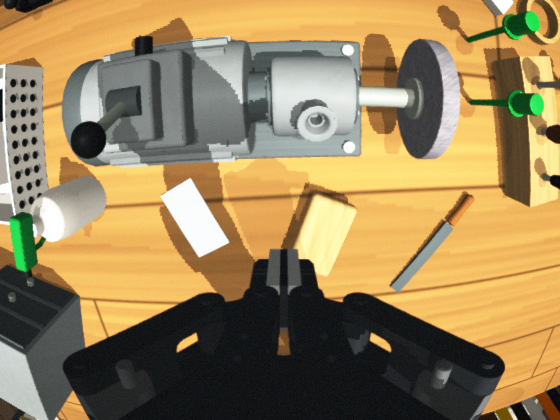

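The wrist view is clear: ball at (89,141), lock boss rim centre about (318,121), wheel about (430,98), green pins at right. I'll measure these from here.

```bash
cat >> h.py <<'E'
def wray(im,u,v):
    F=f(im); x,y=u-im["cx"],v-im["cy"]; r=np.hypot(x,y); t=r/F
    d=np.array([x/r*np.sin(t),-y/r*np.sin(t),-np.cos(t)]); M=im["cam_to_world"]; return M[:3,3],M[:3,:3]@d
def wpl(im,u,v,z):
    o,d=wray(im,u,v); return o+d*(z-o[2])/d[2]
E
python3 - <<'E'
from h import *
im=np.load("w1.npy",allow_pickle=True).item()
for n,u,v,z in(("ball",89,141,283),("boss",318,121,167),("wheel rim front",428,41,100),("wheel rim back",431,158,100),("shaft at housing",359,97,100),("shaft at wheel",408,97,108)):print(n,wpl(im,u,v,z).round(1))
x=im["img"][80:170,60:480,::-1]; cv2.imwrite("pics/e.png",cv2.resize(im["img"][85:160,270:470,::-1],(800,300),interpolation=2))
E
```

```text
ball [557.6 223.3 283. ]
boss [551.7  55.7 167. ]
wheel rim front [650.1 -94.8 100. ]
wheel rim back [501.2 -95.8 100. ]
shaft at housing [576.6  -1.3 100. ]
shaft at wheel [577.1 -60.4 108. ]
```

View pics/e.png

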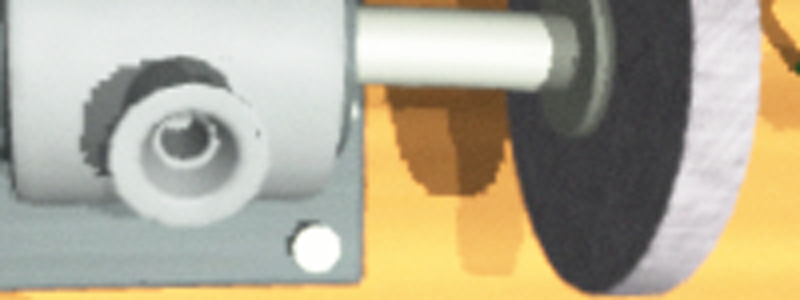

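Emit:
jog_arm:
  series:
    - [[0, 0, 0], [-2, -43, -5], 1]
    - [[0, 0, 0], [-2, -43, -5], 1]
    - [[0, 0, 0], [-2, -43, 0], 1]
    - [[0, 0, 0], [37, 0, 0], 1]
    - [[0, 0, 0], [37, 0, 0], 1]
    - [[0, 0, 0], [0, 0, 0], 1]

```text
clock: 2.9
eef_pos: [506.2, 217.9, 294.3]
tool_rot: [0.521, 1.564, -2.676]
force: [-0.2, -0.5, 0.8]
width: -0.0
```

Emit:
jog_arm:
  series:
    - [[0, 0, 0], [0, 0, -20], 1]
    - [[0, 0, 0], [0, 0, -14], 1]
    - [[0, 0, 0], [0, 0, -14], 1]
    - [[0, 0, 0], [0, 0, -14], 1]
    - [[0, 0, 0], [0, 0, -14], 1]
    - [[0, 0, 0], [0, 0, -12], 1]
    - [[0, 0, 0], [0, 0, 0], 1]

```text
clock: 3.78
eef_pos: [595.2, 213.8, 296.0]
tool_rot: [0.325, 1.567, -2.872]
force: [-3.6, -0.2, 0.0]
width: 0.1
```

```bash
python3 - <<'E'
from h import *
s=read_state();print(s["eef_pos"],s["force"])
im=get_image("side");P=pts(im).reshape(-1,3)
b=P[(abs(P[:,0]-600)<70)&(abs(P[:,1]-215)<40)&(P[:,2]>245)&(P[:,2]<320)];print(len(b))
cv2.imwrite("pics/f.png",cv2.resize(im["img"][130:330,130:330,::-1],(600,600),interpolation=2))
E
```

```text
[595.2344764  213.78171236 295.97954251] [-3.6395809  -0.17058787  0.01659121]
136
```

View pics/f.png

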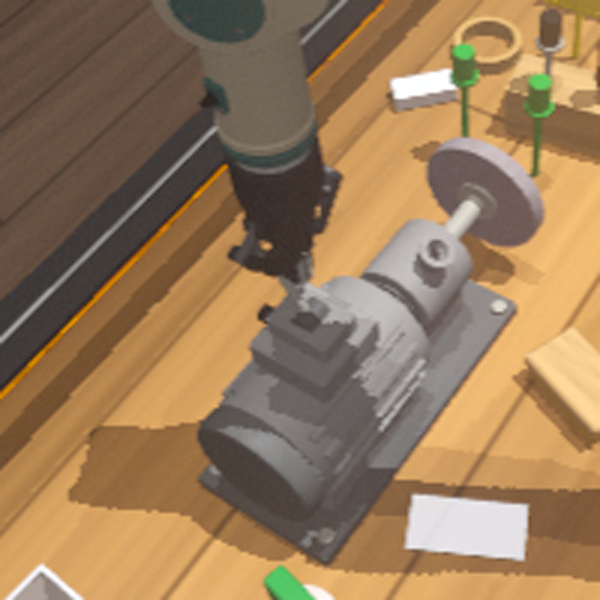

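The lever has moved with the finger, and the ball is hidden behind it at about (285,285). I'll push on to the stop.

Emit:
jog_arm:
  series:
    - [[0, 0, 0], [0, 0, -6], 1]
    - [[0, 0, 0], [0, 0, -5], 1]
    - [[0, 0, 0], [0, 0, 0], 1]

```text
clock: 4.2
eef_pos: [596.6, 213.9, 295.7]
tool_rot: [0.208, 1.547, -2.986]
force: [-26.2, -1.4, 11.6]
width: 0.2
```

Emit:
jog_arm:
  series:
    - [[0, 0, 0], [0, 0, 25], 1]
    - [[0, 0, 0], [0, 0, 25], 1]
    - [[0, 0, 0], [-50, 0, 0], 0]
    - [[0, 0, 0], [-30, 50, 0], -1]
    - [[0, 0, 0], [0, 60, 0], -1]
    - [[0, 0, 0], [0, 60, 0], -1]
    - [[0, 0, 0], [0, 60, 0], -1]
    - [[0, 0, 0], [0, 60, 0], -1]

```text
clock: 5.2
eef_pos: [541.6, -75.7, 377.6]
tool_rot: [2.908, 1.567, -0.289]
force: [0.6, -0.4, 1.2]
width: 85.7
```

```bash
python3 - <<'E'
from h import *
im=get_image("side");P=pts(im).reshape(-1,3)
for n in("side","scene"):
    P=pts(get_image(n)).reshape(-1,3)
    b=P[(abs(P[:,0]-600)<80)&(abs(P[:,1]-215)<40)&(P[:,2]>268)&(P[:,2]<305)];print(n,len(b),b.mean(0) if len(b) else 0)
plan([((610,-200,360),DOWN(-YL),-1),((610,-305,330),None,-1)])
E
```

```text
side 80 [613.16718442 222.98029394 288.20281511]
scene 85 [623.33914833 212.67497784 286.95801765]
3 x
  [[-0.2, -0.0, -0.1], [6.0, 39.0, -25.0], -1]
  [[-0.2, -0.0, -0.1], [4.0, 26.0, -17.0], -1]
  [[-0.2, -0.0, -0.1], [3.0, 17.0, -11.0], -1]
2 x
  [[0.0, 0.0, 0.0], [15.0, 52.4, -2.8], -1]
```

```bash
sed -i 's|d=R.T@(q-p)/n$|d=R.T@(q-p)/(n-i)|; s|p=p+(q-p)/n$|p=p+(q-p)/(n-i)|' h.py; python3 - <<'E'
from h import *
from scipy.optimize import least_squares
for n in("side","scene"):
    P=pts(get_image(n)).reshape(-1,3)
    b=P[(np.hypot(P[:,0]-620,P[:,1]-217)<28)&(P[:,2]>270)&(P[:,2]<310)]
    r=least_squares(lambda p:np.linalg.norm(b-p,axis=1)-13,[620,217,283],loss="soft_l1");print(n,"ball",len(b),r.x.round(1))
plan([((610,-200,360),DOWN(-YL),-1),((610,-305,330),None,-1)])
E
```

```text
side ball 76 [617.7 220.1 283.3]
scene ball 84 [619.3 217.8 282.6]
3 x
  [[-0.0, -0.0, 0.0], [6.0, 41.0, -25.0], -1]
2 x
  [[0.0, 0.0, 0.0], [15.0, 52.4, -2.8], -1]
```

The lever stalled at 26 N against its stop, and the ball is now at x≈618.5 (59 mm over). Next, the pin.

Emit:
jog_arm:
  series:
    - [[0, 0, 0], [6, 41, -25], -1]
    - [[0, 0, 0], [6, 41, -25], -1]
    - [[0, 0, 0], [6, 41, -23], -1]
    - [[0, 0, 0], [15, 50, -3], -1]
    - [[0, 0, 0], [15, 50, -3], -1]
    - [[0, 0, 0], [0, 0, 0], -1]

```text
clock: 6.2
eef_pos: [606.3, -304.2, 326.7]
tool_rot: [0.613, 1.567, -2.588]
force: [-0.1, 0.7, 0.4]
width: 85.3
```

```bash
python3 - <<'E'
from h import *
p,R=cur();print(p,R.round(3).tolist())
im=get_image("wrist"); np.save("w2.npy",im,allow_pickle=True)
cv2.imwrite("pics/g.png",im["img"][...,::-1])
E
```

```text
[ 606.25988501 -304.1633492   326.66521418] [[-0.003, -0.06, -0.998], [-0.002, -0.998, 0.06], [-1.0, 0.002, 0.003]]
```

View pics/g.png

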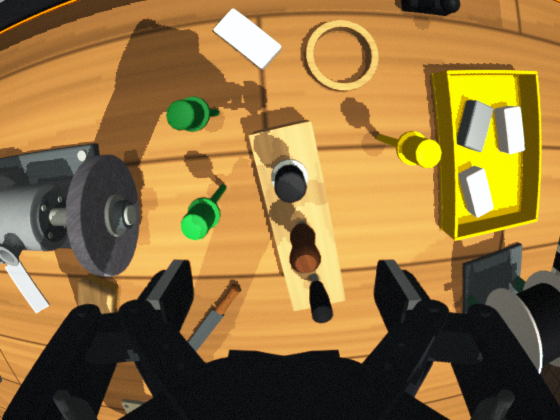

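The black knob's top is at (291,185), and the steel collar is visible around it. The driver is at (304,258) and the scriber at (320,302). The green pins are at (185,114) and (200,222), the yellow at (425,150).

```bash
python3 - <<'E'
from h import *
im=np.load("w2.npy",allow_pickle=True).item()
for n,u,v,z in(("pin",291,186,181),("collar",289,177,138),("green1",198,226,160),("green2",181,114,160),("yellow",428,151,160)):print(n,wpl(im,u,v,z).round(1))
P=[]
plan([((615,-311,205),DOWN(-YL),-1),((615,-311,169),None,-1)])
E
```

```text
pin [ 616.2 -311.4  181. ]
collar [ 614.8 -310.5  138. ]
green1 [ 577.9 -221.3  160. ]
green2 [ 683.6 -218.   160. ]
yellow [ 638.4 -442.2  160. ]
3 x
  [[-0.0, 0.0, 0.0], [41.0, 3.0, -3.0], -1]
1 x
  [[0.0, 0.0, 0.0], [36.0, 0.0, 0.0], -1]
```

Emit:
jog_arm:
  series:
    - [[0, 0, 0], [40, 6, -9], -1]
    - [[0, 0, 0], [40, 0, 0], -1]
    - [[0, 0, 0], [40, 0, 0], -1]
    - [[0, 0, 0], [20, 0, 0], -1]
    - [[0, 0, 0], [17, 0, 0], -1]
    - [[0, 0, 0], [0, 0, 0], -1]

```text
clock: 7.0
eef_pos: [616.5, -304.8, 171.1]
tool_rot: [-0.918, 1.569, 2.171]
force: [-0.0, -0.2, -0.1]
width: 85.4
```

```bash
python3 - <<'E'
from h import *
print(read_state()["eef_pos"],read_state()["force"])
im=get_image("wrist"); cv2.imwrite("pics/h.png",im["img"][100:380,120:440,::-1])
E
```

```text
[ 616.45459147 -304.78271202  171.05700006] [-0.03528108 -0.19697479 -0.05788333]
```

View pics/h.png

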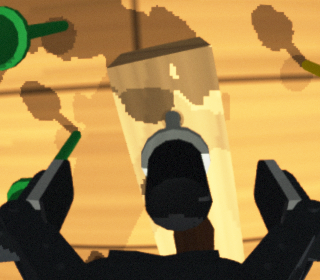

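Emit:
jog_arm:
  series:
    - [[0, 0, 0], [2, 6, 0], -1]
    - [[0, 0, 0], [0, 0, 0], -1]

```text
clock: 7.3
eef_pos: [615.9, -314.2, 170.7]
tool_rot: [2.356, 1.569, -0.842]
force: [-0.6, 0.1, -0.3]
width: 85.1
```

```bash
python3 - <<'E'
from h import *
print(read_state()["eef_pos"]); 
for i in range(2):
    im=get_image("wrist"); print(read_state()["eef_pos"].round(1), im["cam_to_world"][:3,3].round(1))
g=im["img"].max(-1); m=(g<50)
print([(r,np.flatnonzero(m[r,200:400])[[0,-1]]+200) for r in (240,260,275)])
E
```

```text
[ 615.88534963 -314.15531186  170.73978608]
[ 615.9 -313.7  170.6] [ 688.4 -317.9  288.1]
[ 615.9 -313.3  170.4] [ 688.4 -317.5  287.9]
[(240, array([274, 282])), (260, array([251, 303])), (275, array([248, 392]))]
```

Emit:
jog_arm:
  series:
    - [[0, 0, 0], [0, 0, 0], -1]

```text
clock: 7.52
eef_pos: [615.9, -312.8, 170.2]
tool_rot: [-3.141, 1.57, -0.055]
force: [-0.1, 0.6, 0.1]
width: 85.2
```

Emit:
jog_arm:
  series:
    - [[0, 0, 0], [0, 0, 0], 1]
    - [[0, 0, 0], [0, 0, 0], 1]
    - [[0, 0, 0], [0, 0, 0], 1]
    - [[0, 0, 0], [0, 0, 0], 1]
    - [[0, 0, 0], [0, 0, 0], 1]
    - [[0, 0, 0], [0, 0, 0], 1]

```text
clock: 8.28
eef_pos: [615.9, -312.5, 170.1]
tool_rot: [-2.229, 1.57, 0.857]
force: [-0.9, 1.4, 2.3]
width: 26.6
```

```bash
cat >> h.py <<'E'
a25=np.radians(25); psi=-.045
XL=np.array([np.cos(psi),np.sin(psi),0]); YL=np.array([-np.sin(psi),np.cos(psi),0])
AX=-np.sin(a25)*XL+np.cos(a25)*np.array([0,0,1]); INS=frame(-AX,-YL); BOSS=np.array([549,56,167.])
E
python3 - <<'E'
from h import *
T=BOSS+190*AX; print(T)
plan([((616,-311,400),DOWN(-YL),1),((480,40,400),DOWN(-YL),1),(T,INS,1)],p=np.array([616,-311,170]),R=DOWN(-YL))
E
```

```text
[468.78381774  59.61216674 339.19847954]
4 x
  [[0.0, 0.0, 0.0], [-58.0, 0.0, 0.0], 1]
7 x
  [[0.0, 0.0, 0.0], [0.0, -49.0, 22.0], 1]
3 x
  [[0.0, 8.3, -0.0], [20.0, -6.0, 4.0], 1]
  [[0.0, 8.3, -0.0], [19.0, -6.0, 7.0], 1]
  [[0.0, 8.3, -0.0], [18.0, -6.0, 10.0], 1]
```

Emit:
jog_arm:
  series:
    - [[0, 0, 0], [-40, 0, 0], 1]
    - [[0, 0, 0], [-60, 0, 0], 1]
    - [[0, 0, 0], [-60, 0, 0], 1]
    - [[0, 0, 0], [-60, 0, 0], 1]
    - [[0, 0, 0], [-10, -30, 12], 1]
    - [[0, 0, 0], [0, -49, 22], 1]
    - [[0, 0, 0], [0, -49, 22], 1]
    - [[0, 0, 0], [0, -49, 22], 1]

```text
clock: 9.28
eef_pos: [546.7, -130.4, 399.5]
tool_rot: [0.499, 1.57, -2.698]
force: [0.7, 0.1, -0.5]
width: 26.6
```

Emit:
jog_arm:
  series:
    - [[0, 0, 0], [0, -49, 22], 1]
    - [[0, 0, 0], [0, -49, 22], 1]
    - [[0, 0, 0], [0, -49, 15], 1]
    - [[0, 0, 0], [0, -25, 0], 1]
    - [[0, 8.3, 0], [15, -6, 4], 1]
    - [[0, 8.3, 0], [15, -6, 4], 1]
    - [[0, 8.4, 0], [15, 0, 4], 1]
    - [[0, 0, 0], [0, 0, 0], 1]

```text
clock: 10.28
eef_pos: [489.0, 54.7, 351.0]
tool_rot: [3.133, 1.143, -0.061]
force: [-0.2, 0.1, -1.2]
width: 27.1
```

Emit:
jog_arm:
  series:
    - [[0, 0, 0], [0, 0, 0], 1]
    - [[0, 0, 0], [0, 0, 0], 1]

```text
clock: 10.52
eef_pos: [496.1, 55.6, 355.6]
tool_rot: [-3.14, 1.132, -0.055]
force: [-0.2, 0.2, -1.0]
width: 26.7
```

```bash
python3 - <<'E'
from h import *
p,R=cur();print(p,(R.T@(BOSS+190*AX-p)).round(1),Ro.from_matrix(R.T@INS).as_rotvec(degrees=True).round(1), read_state()["width"])
im=get_image("wrist"); np.save("w3.npy",im,allow_pickle=True)
cv2.imwrite("pics/i.png",cv2.resize(im["img"][80:290,140:420,::-1],(800,600),interpolation=2))
n=BOSS; 
E
```

```text
[496.08231996  55.57052931 355.55582773] [ 3.1 -2.5 31.8] [-0.6 -0.1 -0.2] 26.698688287796482
```

View pics/i.png

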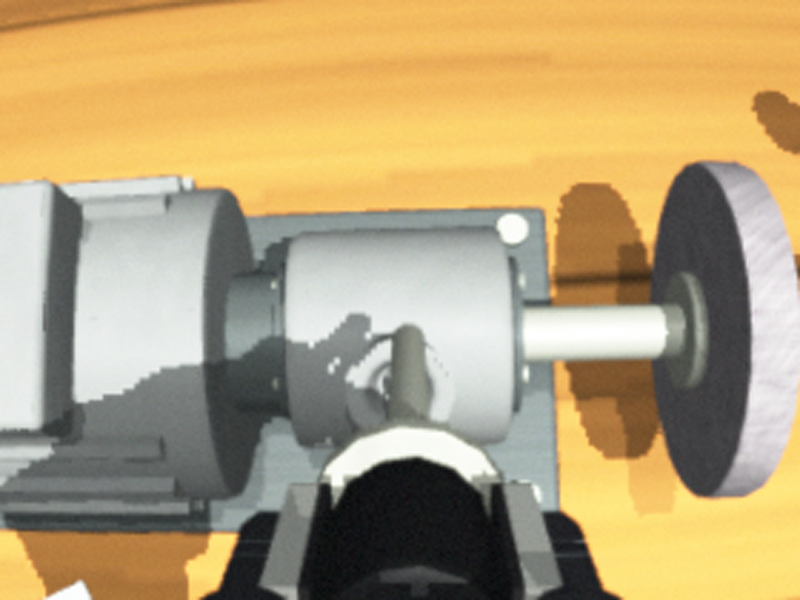

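The pin hangs straight in the jaws with its nose at crop (408,332), and the boss is behind it at (399,388). I'll shift the tool by −y 2.5 and +z 31.

Emit:
jog_arm:
  series:
    - [[-0.6, 0, 0], [0, -2.5, 16], 1]
    - [[0, 0, 0], [0, 0, 15], 1]
    - [[0, 0, 0], [0, 0, 0], 1]
    - [[0, 0, 0], [0, 0, 0], 1]

```text
clock: 11.08
eef_pos: [466.5, 59.5, 341.3]
tool_rot: [3.132, 1.133, -0.055]
force: [0.2, -0.6, 0.3]
width: 26.8
```

```bash
python3 - <<'E'
from h import *
im=np.load("w3.npy",allow_pickle=True).item(); print("boss from w3",wpl(im,279.7,215.8,167).round(1))
for i in range(2): get_image("wrist")
p,R=cur();print(p,(R.T@(BOSS+190*AX-p)).round(1),Ro.from_matrix(R.T@INS).as_rotvec(degrees=True).round(1), read_state()["width"])
im=get_image("wrist"); np.save("w4.npy",im,allow_pickle=True)
a=cv2.resize(im["img"][150:250,210:350,::-1],(420,300),interpolation=2)
s=get_image("side");b=cv2.resize(s["img"][150:250,220:345,::-1],(375,300),interpolation=2)
c=get_image("scene");np.save("s4.npy",s,allow_pickle=True)
cv2.imwrite("pics/j.png",np.vstack([np.hstack([a,b]),cv2.resize(c["img"][150:265,225:379,::-1],(795,300),interpolation=2)[:, :]]))
E
```

```text
boss from w3 [549.8  56.4 167. ]
[466.43734592  59.45201048 341.27156928] [ 2.9 -0.3 -1.2] [ 0.  -0.1 -0.2] 26.82453044939439
```

View pics/j.png

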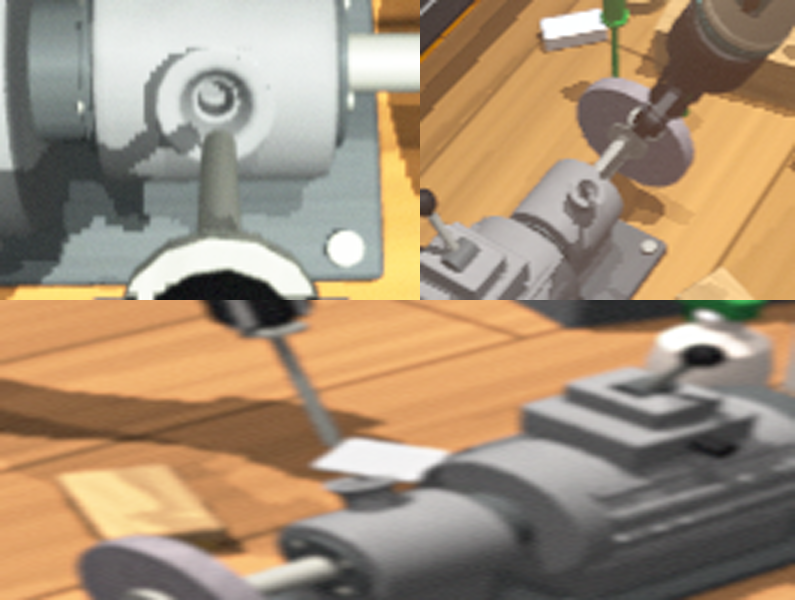

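The nose is lined up with the funnel, at wrist crop (218,140) against the bore at (214,98). The side and scene views agree, and the ball now leans away.

```bash
python3 - <<'E'
from h import *
im=np.load("w4.npy",allow_pickle=True).item(); b=wpl(im,281.7,185,167); print("boss w4",b.round(1))
p,R=cur(); nose=p+155*R[:,0]
# where pin's nose and shank project: check grip offset. project
def proj(P):
    M=im["cam_to_world"];c=M[:3,:3].T@(P-M[:3,3]);t=np.arctan2(np.hypot(c[0],c[1]),-c[2]);k=f(im)*t/np.hypot(c[0],c[1]);return np.array([im["cx"]+k*c[0],im["cy"]-k*c[1]])
for d in (60,100,155): q=proj(p+d*R[:,0]); print(d,q.round(1),"crop",((q-[210,150])*3).round(0))
for B in (b,BOSS): print("to boss in tool axes",(R.T@(B-nose)).round(1))
E
```

```text
boss w4 [548.4  56.7 167. ]
60 [283.7 237.7] crop [221. 263.]
100 [283.6 216.1] crop [221. 198.]
155 [283.5 196. ] crop [221. 138.]
to boss in tool axes [37.5 -1.8 -1.1]
to boss in tool axes [37.8 -1.2 -1.6]
```

Emit:
jog_arm:
  series:
    - [[0, 0, 0], [10, -1.5, -1], 1]
    - [[0, 0, 0], [14, 0, 0], 1]
    - [[0, 0, 0], [12, 0, 0], 1]
    - [[0, 0, 0], [8, 0, 0], 1]
    - [[0, 0, 0], [6, 0, 0], 1]
    - [[0, 0, 0], [0, 0, 0], 1]

```text
clock: 12.08
eef_pos: [488.0, 59.8, 295.7]
tool_rot: [3.131, 1.135, -0.055]
force: [0.2, -0.0, -0.7]
width: 26.7
```

Emit:
jog_arm:
  series:
    - [[0, 0, 0], [5, 0, 0], 1]
    - [[0, 0, 0], [5, 0, 0], 1]
    - [[0, 0, 0], [5, 0, 0], 1]
    - [[0, 0, 0], [0, 0, 0], 1]

```text
clock: 12.58
eef_pos: [494.5, 59.4, 282.1]
tool_rot: [3.131, 1.134, -0.055]
force: [1.6, 0.4, -0.5]
width: 27.1
```

```bash
python3 - <<'E'
from h import *
s=read_state();p,R=cur(); nose=p+155*R[:,0]; print("nose->boss tool",(R.T@(BOSS-nose)).round(1),"F tool",(R.T@s["force"]).round(1),s["torque"].round(2),s["clock"])
E
```

```text
nose->boss tool [-27.5   0.4  -0.8] F tool [ 1.1 -0.5 -1.2] [-0.02  0.16 -0.02] 12.575
```

Emit:
jog_arm:
  series:
    - [[0, 0, 0], [5, 0, 0], 1]
    - [[0, 0, 0], [5, 0, 0], 1]
    - [[0, 0, 0], [5, 0, 0], 1]
    - [[0, 0, 0], [0, 0, 0], 1]

```text
clock: 13.08
eef_pos: [500.8, 59.1, 268.5]
tool_rot: [3.132, 1.134, -0.055]
force: [1.6, -0.5, -0.6]
width: 26.6
```

Emit:
jog_arm:
  series:
    - [[0, 0, 0], [3, 0, 0], 1]
    - [[0, 0, 0], [0, 0, 0], 1]
    - [[0, 0, 0], [0, 0, 0], -1]
    - [[0, 0, 0], [0, 0, 0], -1]
    - [[0, 0, 0], [0, 0, 0], -1]
    - [[0, 0, 0], [0, 0, 0], -1]

```text
clock: 13.82
eef_pos: [501.6, 59.0, 266.0]
tool_rot: [3.131, 1.135, -0.055]
force: [-0.2, 0.3, 0.6]
width: 85.0
```

Emit:
jog_arm:
  series:
    - [[0, 0, 0], [-30, 0, 0], -1]
    - [[0, 0, 0], [-50, 0, 0], -1]
    - [[0, 0, 0], [-50, 0, 0], -1]
    - [[0, 0, 0], [0, 0, 0], -1]

```text
clock: 14.32
eef_pos: [447.5, 62.6, 387.6]
tool_rot: [3.135, 1.127, -0.052]
force: [0.5, 0.5, -0.3]
width: 85.5
```

```bash
cat >> h.py <<'E'
def knob():
    "height of the pin's knob out of the rim, from the two fixed cameras' clouds (top of the knob along the bore axis, less 20)"
    o=[]
    for n in("side","scene"):
        P=pts(get_image(n)).reshape(-1,3)-BOSS; t=P@AX; r=np.linalg.norm(P-t[:,None]*AX,axis=1)
        b=t[(r<16)&(t>20)&(t<170)]; o.append((len(b),round(float(np.percentile(b,95))-20,1) if len(b) else None))
    return o
WH=np.array([576.5,-84,100.])
def wheelpose(phi,d=81):
    "gripper on the rim, phi from top (minus: robot side)"
    u=np.sin(phi)*XL+np.cos(phi)*np.array([0,0,1]); return WH+d*u, frame(-u,-YL)
E
python3 - <<'E'
from h import *
print(read_state()["width"],cur()[0],knob())
im=get_image("wrist"); cv2.imwrite("pics/k.png",im["img"][100:400,100:460,::-1])
c,r=[ -np.radians(30), 0]
q,Q=wheelpose(c,160); print(q); q2,_=wheelpose(c,81)
plan([(q,Q,-1),(q2,Q,-1)])
E
```

```text
85.53400214392654 [447.50819066  62.55006827 387.58178783] [(105, 99.5), (244, 96.5)]
[496.58098633 -80.40121488 238.56406461]
4 x
  [[0.0, 1.3, -0.1], [39.0, 35.0, 2.0], -1]
  [[0.0, 1.3, -0.1], [39.0, 35.0, 3.0], -1]
  [[0.0, 1.3, -0.1], [39.0, 35.0, 4.0], -1]
  [[0.0, 1.3, -0.1], [39.0, 35.0, 5.0], -1]
2 x
  [[0.0, 0.0, 0.0], [39.5, -0.0, -0.0], -1]
```

View pics/k.png

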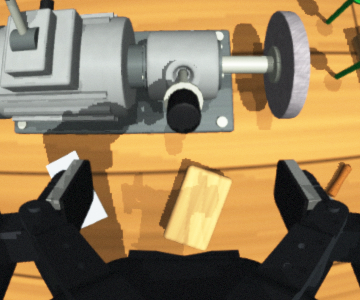

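The pin rides on the spindle: the knob stands about 98 mm out, as described. Now to the wheel.

```bash
python3 - <<'E'
from h import *
p,R=cur(); f0=np.radians(-48)
q,Q=wheelpose(f0,170); q2,_=wheelpose(f0,81); print(q,q2)
plan([((430,-78,370),None,-1),(q,Q,-1),(q2,Q,-1)])
E
```

```text
[450.29327189 -78.3168606  213.75220308] [516.36620602 -81.29215123 154.19957912]
3 x
  [[0.0, 0.0, 0.0], [3.0, 47.0, 5.0], -1]
3 x
  [[0.0, 7.7, -0.1], [50.0, -0.0, 16.0], -1]
  [[0.0, 7.7, -0.1], [48.0, -0.0, 22.0], -1]
  [[0.0, 7.7, -0.1], [44.0, -0.0, 29.0], -1]
2 x
  [[0.0, 0.0, 0.0], [44.5, 0.0, 0.0], -1]
```

Emit:
jog_arm:
  series:
    - [[0, 0, 0], [3, 47, 5], -1]
    - [[0, 0, 0], [3, 47, 5], -1]
    - [[0, 0, 0], [3, 47, 5], -1]
    - [[0, 7.7, 0], [50, 0, 16], -1]
    - [[0, 7.7, 0], [48, 0, 22], -1]
    - [[0, 7.7, 0], [44, 0, 29], -1]
    - [[0, 0, 0], [0, 0, 0], -1]
    - [[0, 0, 0], [0, 0, 0], -1]

```text
clock: 15.48
eef_pos: [435.6, -51.4, 340.6]
tool_rot: [-2.966, 1.037, 0.172]
force: [-0.6, -1.1, 0.3]
width: 85.5
```

```bash
python3 - <<'E'
from h import *
p,R=cur(); f0=np.radians(-48)
q2,Q=wheelpose(f0,81); print(p); plan([(q2,Q,-1)])
im=get_image("wrist");W=pts(im) 
np.save("w5.npy",im,allow_pickle=True)
# wheel cloud from wrist range (equidistant; range_z along axis)
r,c=np.mgrid[0:420,0:560];x,y=c-im["cx"],r-im["cy"];rr=np.hypot(x,y)+1e-9;t=rr/f(im);z=im["range_z"]
P=np.stack([x/rr*np.tan(t)*z,-y/rr*np.tan(t)*z,-z],-1)@im["cam_to_world"][:3,:3].T+im["cam_to_world"][:3,3]
d=P-WH; rad=np.hypot(d@XL,d[...,2]); m=(abs(rad-74)<8)&(abs(d@YL)<40)&(d[...,2]>-20)
b=d[m];print("rim pts",m.sum(),"y",np.percentile(b@YL,[2,50,98]).round(1))
from scipy.optimize import least_squares
k=abs(b@YL)<20;s=least_squares(lambda u:np.hypot(b[k]@XL-u[0],b[k][:,2]-u[1])-75,[0,0],loss="soft_l1");print(s.x)
cv2.imwrite("pics/l.png",im["img"][...,::-1])
E
```

```text
[435.6220322  -51.38281115 340.63218769]
4 x
  [[-0.1, 4.5, 1.6], [50.0, 12.0, 6.0], -1]
  [[-0.1, 4.5, 1.6], [49.0, 11.0, 10.0], -1]
  [[-0.1, 4.5, 1.6], [49.0, 9.0, 13.0], -1]
  [[-0.1, 4.5, 1.6], [48.0, 8.0, 17.0], -1]
rim pts 2495 y [-10.8  -0.3  10.5]
[-0.22106384 -0.99291747]
```

```bash
python3 - <<'E'
from h import *
s=read_state();print(s["qpos"].round(2),s["qd"].round(2),s["eef_pos"])
E
```

```text
[-0.42  0.02  0.63  2.35 -0.66  0.33 -0.78] [ 0.03 -0.01 -0.   -0.   -0.01 -0.    0.01] [435.72092554 -52.04298038 340.90853591]
```

Emit:
jog_arm:
  series:
    - [[0, 0, 0], [0, 0, 0], -1]
    - [[0, 0, 0], [0, 0, 0], -1]

```text
clock: 15.78
eef_pos: [435.4, -53.3, 341.2]
tool_rot: [-2.965, 1.036, 0.168]
force: [-0.1, 0.7, 0.2]
width: 85.3
```

```bash
python3 - <<'E'
from h import *
s=read_state();print(s["qpos"].round(2),s["qd"].round(2),s["eef_pos"])
E
```

```text
[-0.42  0.02  0.63  2.35 -0.67  0.33 -0.78] [-0.02 -0.    0.02  0.   -0.    0.    0.  ] [435.40735281 -53.26114176 341.23251113]
```

```bash
python3 - <<'E'
from h import *
q,Q=wheelpose(np.radians(-15),180); print(q)
plan([(q,Q,-1)])
E
```

```text
[529.95973369 -81.90427321 273.86664873]
2 x
  [[0.6, -7.6, 3.1], [51.5, 18.0, -24.4], -1]
  [[0.6, -7.6, 3.1], [48.7, 15.1, -31.2], -1]
```

Emit:
jog_arm:
  series:
    - [[0.3, -5, 2], [25, 9, -20], -1]
    - [[0.3, -5, 2], [25, 9, -20], -1]
    - [[0.3, -5, 2], [25, 8, -10], -1]
    - [[0, 0, 0], [15, 5, -5], -1]
    - [[0, 0, 0], [0, 0, 0], -1]
    - [[0, 0, 0], [0, 0, 0], -1]
    - [[0, 0, 0], [0, 0, 0], -1]

```text
clock: 16.65
eef_pos: [520.1, -81.0, 281.4]
tool_rot: [-3.14, 1.306, -0.036]
force: [-0.3, -0.3, -0.4]
width: 85.5
```

```bash
python3 - <<'E'
from h import *
s=read_state();print(s["qpos"].round(2),s["eef_pos"])
q,Q=wheelpose(np.radians(-15),180); plan([(q,Q,-1)])
E
```

```text
[-0.38  0.38  0.66  2.06 -0.53  0.57 -0.97] [520.10119823 -80.95176888 281.38838861]
1 x
  [[0.4, -0.2, 0.1], [9.8, 0.6, -7.6], -1]
```

Emit:
jog_arm:
  series:
    - [[0.4, 0, 0], [10, 0.6, -8], -1]
    - [[0, 0, 0], [45, 0, 0], -1]
    - [[0, 0, 0], [30, 0, 0], -1]
    - [[0, 0, 0], [24, 0, 0], -1]
    - [[0, 0, 0], [0, 0, 0], -1]
    - [[0, 0, 0], [0, 0, 0], -1]

```text
clock: 17.4
eef_pos: [556.8, -83.2, 178.1]
tool_rot: [-3.137, 1.306, -0.04]
force: [0.8, -0.4, 0.2]
width: 85.8
```

```bash
python3 - <<'E'
from h import *
s=read_state();print(s["qpos"].round(2),s["eef_pos"],s["force"])
p,R=cur();q,Q=wheelpose(np.radians(-15)); plan([(q,Q,-1)]); print(Q[:,1])
E
```

```text
[-0.18  0.56  0.42  2.08 -0.76  0.36 -0.77] [556.84317721 -83.17928086 178.08643896] [ 0.75773755 -0.44944599  0.19509229]
1 x
  [[0.0, -0.2, 0.1], [-0.5, -0.1, 1.2], -1]
[-0.04498481 -0.99898767  0.        ]
```

Emit:
jog_arm:
  series:
    - [[0, 0, 0], [0, 0, 0], 1]
    - [[0, 0, 0], [0, 0, 0], 1]
    - [[0, 0, 0], [0, 0, 0], 1]
    - [[0, 0, 0], [0, 0, 0], 1]
    - [[0, 0, 0], [0, 0, 0], 1]
    - [[0, 0, 0], [0, 0, 0], 1]

```text
clock: 18.15
eef_pos: [556.6, -83.6, 178.1]
tool_rot: [-3.141, 1.306, -0.042]
force: [-1.3, -1.4, 5.3]
width: 20.9
```

Emit:
jog_arm:
  series:
    - [[0, -2, 0], [0, 0, -2.8], 1]
    - [[0, -2, 0], [0, 0, -2.8], 1]
    - [[0, -2, 0], [0, 0, -2.8], 1]

```text
clock: 18.52
eef_pos: [564.6, -83.8, 179.8]
tool_rot: [-3.141, 1.413, -0.042]
force: [-0.2, -0.5, -1.0]
width: 20.9
```

Turning freely. I'll continue in small steps.

Emit:
jog_arm:
  series:
    - [[0, -2, 0], [0.05, 0, -2.8], 1]
    - [[0, -2, 0], [0.05, 0, -2.8], 1]
    - [[0, -2, 0], [0.05, 0, -2.8], 1]
    - [[0, -2, 0], [0.05, 0, -2.8], 1]

```text
clock: 19.02
eef_pos: [575.9, -84.2, 180.8]
tool_rot: [-3.129, 1.552, -0.03]
force: [-0.5, 0.9, 1.6]
width: 20.8
```

Emit:
jog_arm:
  series:
    - [[0, -2, 0], [0.05, 0, -2.8], 1]
    - [[0, -2, 0], [0.05, 0, -2.8], 1]
    - [[0, -2, 0], [0.05, 0, -2.8], 1]
    - [[0, -2, 0], [0.05, 0, -2.8], 1]

```text
clock: 19.52
eef_pos: [587.1, -84.5, 180.1]
tool_rot: [-0.003, 1.45, 3.097]
force: [-0.5, 0.6, 1.9]
width: 20.4
```

Emit:
jog_arm:
  series:
    - [[0, -2, 0], [0.05, 0, -2.8], 1]
    - [[0, -2, 0], [0.05, 0, -2.8], 1]
    - [[0, -2, 0], [0.05, 0, -2.8], 1]
    - [[0, -2, 0], [0.05, 0, -2.8], 1]

```text
clock: 20.02
eef_pos: [598.2, -84.9, 177.9]
tool_rot: [-0.002, 1.31, 3.098]
force: [-1.4, -0.3, 1.2]
width: 20.4
```

Emit:
jog_arm:
  series:
    - [[0, -2, 0], [0.05, 0, -2.8], 1]
    - [[0, -2, 0], [0.05, 0, -2.8], 1]
    - [[0, -2, 0], [0.05, 0, -2.8], 1]
    - [[0, -2, 0], [0.05, 0, -2.8], 1]

```text
clock: 20.52
eef_pos: [608.8, -85.2, 174.2]
tool_rot: [-0.001, 1.17, 3.098]
force: [0.1, 0.5, 0.2]
width: 20.5
```

```bash
python3 - <<'E'
from h import *
print(knob(),read_state()["qpos"].round(2))
E
```

```text
[(100, 98.5), (0, None)] [-0.22  0.96  0.64  1.33 -0.42  1.41 -1.16]
```

Emit:
jog_arm:
  series:
    - [[0, -2, 0], [0.05, 0, -2.8], 1]
    - [[0, -2, 0], [0.05, 0, -2.8], 1]
    - [[0, -2, 0], [0.05, 0, -2.8], 1]
    - [[0, -2, 0], [0.05, 0, -2.8], 1]

```text
clock: 21.12
eef_pos: [618.8, -85.5, 169.1]
tool_rot: [-0.001, 1.031, 3.099]
force: [0.7, 0.1, 1.8]
width: 20.6
```

Emit:
jog_arm:
  series:
    - [[0, -2, 0], [0.05, 0, -2.8], 1]
    - [[0, -2, 0], [0.05, 0, -2.8], 1]
    - [[0, -2, 0], [0.05, 0, -2.8], 1]
    - [[0, -2, 0], [0.05, 0, -2.8], 1]

```text
clock: 21.62
eef_pos: [627.8, -85.8, 162.7]
tool_rot: [-0.001, 0.891, 3.099]
force: [-1.5, 0.4, 2.8]
width: 20.5
```

Emit:
jog_arm:
  series:
    - [[0, -2, 0], [0.05, 0, -2.8], 1]
    - [[0, -2, 0], [0.05, 0, -2.8], 1]
    - [[0, -2, 0], [0.05, 0, -2.8], 1]

```text
clock: 22.0
eef_pos: [631.0, -85.8, 159.8]
tool_rot: [-0.002, 0.776, 3.095]
force: [-11.7, 1.9, 12.2]
width: 20.5
```

```bash
python3 - <<'E'
from h import *
s=read_state();print(knob(),s["qpos"].round(2))
q,Q=wheelpose(np.radians(45),120);q2,Q2=wheelpose(np.radians(-15),125);q1,Q1=wheelpose(np.radians(15),125);q3,_=wheelpose(np.radians(-15),81)
plan([(q,Q,-1),(q1,Q1,-1),(q2,Q2,-1),(q3,Q2,-1)])
E
```

```text
[(102, 45.3), (106, 42.1)] [-0.1   1.25  0.58  0.81 -0.36  1.97 -1.26]
1 x
  [[0.1, 0.6, 0.1], [-39.2, 0.5, -3.2], -1]
3 x
  [[-0.0, 10.0, 0.0], [4.0, 0.0, 21.0], -1]
  [[-0.0, 10.0, 0.0], [0.0, 0.0, 21.0], -1]
  [[-0.0, 10.0, 0.0], [-3.0, 0.0, 21.0], -1]
4 x
  [[0.0, 7.5, -0.0], [4.0, -0.0, 16.0], -1]
  [[0.0, 7.5, -0.0], [2.0, -0.0, 16.0], -1]
  [[0.0, 7.5, -0.0], [-0.0, -0.0, 16.0], -1]
  [[0.0, 7.5, -0.0], [-2.0, 0.0, 16.0], -1]
1 x
  [[0.0, 0.0, 0.0], [44.0, 0.0, 0.0], -1]
```

The force jumped and the knob fell from 98 to about 44 mm out, so the pin has dropped into the cross-hole. I'll release the wheel and go push it home.

Emit:
jog_arm:
  series:
    - [[0, 0, 0], [0, 0, 0], -1]
    - [[0, 0, 0], [0, 0, 0], -1]
    - [[0, 0, 0], [0, 0, 0], -1]
    - [[0, 0, 0], [-30, 0, 0], -1]
    - [[0, 5, 0], [-40, 0, 0], -1]
    - [[0, 10, 0], [-30, 0, 20], -1]
    - [[0, 10, 0], [-20, 0, 30], 0]
    - [[0, 0, 0], [0, 0, 0], 1]

```text
clock: 23.1
eef_pos: [652.6, -87.8, 267.7]
tool_rot: [-0.008, 1.221, 3.09]
force: [0.4, 0.2, -0.6]
width: 51.4
```

```bash
python3 - <<'E'
from h import *
print(cur()[0],read_state()["qpos"].round(2))
plan([((560,-80,330),DOWN(-YL),1),(BOSS+170*AX,INS,1)],v=45,w=8)
E
```

```text
[652.59652375 -87.84947563 267.72459676] [-0.    0.84  0.19  1.12 -0.11  1.55 -1.44]
3 x
  [[0.0, 6.7, 0.1], [-9.0, -1.0, 36.0], 1]
  [[0.0, 6.7, 0.1], [-13.0, -1.0, 35.0], 1]
  [[0.0, 6.7, 0.1], [-17.0, -1.0, 33.0], 1]
4 x
  [[0.0, 6.2, -0.0], [2.0, -34.0, 22.0], 1]
  [[0.0, 6.2, -0.0], [-0.0, -34.0, 22.0], 1]
  [[0.0, 6.2, -0.0], [-3.0, -34.0, 22.0], 1]
  [[0.0, 6.2, -0.0], [-5.0, -34.0, 22.0], 1]
```

Emit:
jog_arm:
  series:
    - [[0, 6.7, 0], [-9, -1, 36], 1]
    - [[0, 6.7, 0], [-13, -1, 35], 1]
    - [[0, 6.7, 0], [-17, -1, 33], 1]
    - [[0, 6.2, 0], [2, -34, 22], 1]
    - [[0, 6.2, 0], [0, -34, 22], 1]
    - [[0, 6.2, 0], [-3, -34, 22], 1]
    - [[0, 6.2, 0], [-5, -34, 22], 1]
    - [[0, 0, 0], [0, 0, 0], 1]

```text
clock: 24.1
eef_pos: [478.6, 62.8, 315.1]
tool_rot: [-3.139, 1.149, -0.029]
force: [1.3, -0.5, -0.2]
width: 0.2
```

Emit:
jog_arm:
  series:
    - [[0, 0, 0], [0, 0, 0], 1]
    - [[0, 0, 0], [0, 0, 0], 1]

```text
clock: 24.35
eef_pos: [483.5, 56.7, 317.0]
tool_rot: [-3.138, 1.144, -0.042]
force: [0.1, 0.2, 0.6]
width: -0.1
```

```bash
python3 - <<'E'
from h import *
s=read_state();print(cur()[0],s["qpos"].round(2),s["width"],knob())
plan([(BOSS+110*AX,INS,1)],v=45,w=8)
E
```

```text
[483.48492048  56.68797312 316.99761194] [-0.51  0.16  0.3   2.22  0.18  0.36 -2.  ] -0.12941631789785485 [(121, 47.3), (192, 144.7)]
2 x
  [[-0.0, 0.3, 0.0], [26.8, -1.2, 1.4], 1]
  [[-0.0, 0.3, 0.0], [26.8, -1.2, 1.6], 1]
```

Emit:
jog_arm:
  series:
    - [[0, 0.3, 0], [27, -1, 1.5], 1]
    - [[0, 0.3, 0], [27, -1, 1.5], 1]
    - [[0, 0, 0], [10, 0, 0], 1]
    - [[0, 0, 0], [6, 0, 0], 1]
    - [[0, 0, 0], [4, 0, 0], 1]
    - [[0, 0, 0], [0, 0, 0], 1]

```text
clock: 25.2
eef_pos: [505.5, 54.3, 257.0]
tool_rot: [3.119, 1.141, -0.068]
force: [-0.0, 0.0, -0.3]
width: -0.1
```

```bash
python3 - <<'E'
from h import *
s=read_state();p,R=cur();print(((p-BOSS)@AX),(R.T@(BOSS-p)).round(1),(R.T@s["force"]).round(1),s["qpos"].round(2))
E
```

```text
99.91035835575312 [99.9 -4.7 -2. ] [ 0.3 -0.   0.2] [-0.18  0.3  -0.09  2.26  0.73  0.24 -2.56]
```

Joint 6 is at its lower limit with this tilt. I'll use a steeper tool (about 10° tilt) and push along the bore axis.

```bash
python3 - <<'E'
from h import *
t=np.radians(10); a=np.sin(t)*XL-np.cos(t)*np.array([0,0,1]); Q=frame(a,-YL)
tip=lambda out: BOSS+out*AX-25*a
plan([(tip(100),Q,1),(tip(70),Q,1),(tip(46),Q,1)],w=6)
print(Q.T@-AX)
E
```

```text
3 x
  [[-0.0, -4.9, -0.2], [-8.0, -1.0, -3.0], 1]
  [[-0.0, -4.9, -0.2], [-8.0, -1.0, -2.0], 1]
  [[-0.0, -4.9, -0.2], [-8.0, -1.0, -1.0], 1]
1 x
  [[0.0, 0.0, 0.0], [29.0, 0.0, -7.8], 1]
1 x
  [[0.0, 0.0, 0.0], [23.2, -0.0, -6.2], 1]
[ 9.65925826e-01 -1.43532793e-18 -2.58819045e-01]
```

Emit:
jog_arm:
  series:
    - [[0, 0, 0], [-8, -1, 0], 1]
    - [[0, -4.9, 0], [-8, -1, -2], 1]
    - [[0, -4.9, 0], [-4, -1, -2], 1]
    - [[0, -4.9, 0], [-4, 0, -1], 1]
    - [[0, 0, 0], [0, 0, 0], 1]
    - [[0, 0, 0], [0, 0, 0], 1]

```text
clock: 25.95
eef_pos: [499.8, 59.0, 281.1]
tool_rot: [3.086, 1.397, -0.1]
force: [0.3, -0.5, 0.2]
width: 0.0
```

```bash
cat >> h.py <<'E'
def tipstat():
    s=read_state();p,R=cur(); d=p+25*R[:,0]-BOSS; print("tip out",(d@AX).round(1),"lateral",(d@XL/1+ (d@AX)*np.sin(a25)).round(1),(d@YL).round(1),"F along bore",(s["force"]@AX).round(1),s["force"].round(1),"q",s["qpos"].round(2),"toolx",R[:,0].round(2),"clk",s["clock"])
E
python3 - <<'E'
from h import *
tipstat()
t=np.radians(10); a=np.sin(t)*XL-np.cos(t)*np.array([0,0,1]); Q=frame(a,-YL)
plan([(BOSS+70*AX-25*a,Q,1)],w=6)
E
```

```text
tip out 100.1 lateral -2.6 0.6 F along bore 0.0 [ 0.3 -0.5  0.2] q [ 0.12  0.34 -0.43  2.02  0.33  0.68 -2.14] toolx [ 0.17 -0.02 -0.98] clk 25.95
1 x
  [[0.1, 0.1, -0.5], [28.3, 0.6, -10.6], 1]
```

Good posture now. I'll descend onto the knob and push.

Emit:
jog_arm:
  series:
    - [[0, 0, 0], [14, 0.5, -6], 1]
    - [[0, 0, 0], [14, 0, -5], 1]
    - [[0, 0, 0], [5, 0, -1.3], 1]
    - [[0, 0, 0], [4, 0, -1], 1]
    - [[0, 0, 0], [0, 0, 0], 1]

```text
clock: 26.58
eef_pos: [519.5, 57.7, 246.7]
tool_rot: [3.086, 1.399, -0.1]
force: [-2.1, -0.1, 1.6]
width: -0.2
```

```bash
python3 -c "
from h import *
tipstat()"
```

```text
tip out 60.6 lateral 0.3 0.2 F along bore 2.3 [-2.1 -0.1  1.6] q [ 0.1   0.41 -0.4   2.02  0.39  0.61 -2.18] toolx [ 0.17 -0.02 -0.99] clk 26.575
```

Emit:
jog_arm:
  series:
    - [[0, 0, 0], [4, 0, -1], 1]
    - [[0, 0, 0], [4, 0, -1], 1]
    - [[0, 0, 0], [0, 0, 0], 1]

```text
clock: 26.95
eef_pos: [522.7, 57.4, 239.4]
tool_rot: [3.085, 1.399, -0.101]
force: [-3.2, 0.1, 4.2]
width: -0.1
```

```bash
python3 -c "
from h import *
tipstat()"
```

```text
tip out 52.6 lateral 0.1 -0.0 F along bore 5.2 [-3.2  0.1  4.2] q [ 0.09  0.43 -0.39  2.02  0.4   0.6  -2.19] toolx [ 0.17 -0.02 -0.99] clk 26.95
```

Emit:
jog_arm:
  series:
    - [[0, 0, 0], [3, 0, -0.8], 1]
    - [[0, 0, 0], [3, 0, -0.8], 1]
    - [[0, 0, 0], [2, 0, -0.5], 1]
    - [[0, 0, 0], [0, 0, 0], 1]

```text
clock: 27.45
eef_pos: [524.8, 57.0, 234.4]
tool_rot: [3.071, 1.398, -0.115]
force: [-17.7, -1.9, 33.4]
width: -0.3
```

```bash
python3 -c "
from h import *
tipstat()"
```

```text
tip out 47.2 lateral 0.1 -0.4 F along bore 37.7 [-17.7  -1.9  33.4] q [ 0.08  0.44 -0.38  2.02  0.41  0.59 -2.19] toolx [ 0.17 -0.02 -0.99] clk 27.45
```

A hard stop at tip 47 mm out (46 expected), with 38 N. I'll retreat and verify.

Emit:
jog_arm:
  series:
    - [[0, 0, 0], [-20, 0, 4], 1]
    - [[0, 0, 0], [-50, 0, 10], 1]
    - [[0, 0, 0], [-50, 0, 0], 1]
    - [[0, 0, 0], [-30, 40, 0], 1]
    - [[0, 0, 0], [0, 50, 0], 1]
    - [[0, 0, 0], [0, 50, 0], 1]
    - [[0, 0, 0], [0, 0, 0], 1]
    - [[0, 0, 0], [0, 0, 0], 1]

```text
clock: 28.45
eef_pos: [481.0, -79.1, 378.4]
tool_rot: [3.092, 1.397, -0.094]
force: [0.5, 0.5, -0.2]
width: 0.0
```

```bash
python3 - <<'E'
from h import *
from scipy.optimize import least_squares
print(cur()[0],read_state()["force"].round(1),knob())
o=[]
for n,(r,c) in dict(side=(170,200),scene=(140,200)).items():
    im=get_image(n);P=pts(im).reshape(-1,3)
    b=P[(np.hypot(P[:,0]-620,P[:,1]-217)<28)&(P[:,2]>270)&(P[:,2]<310)]
    q=least_squares(lambda p:np.linalg.norm(b-p,axis=1)-13,[620,217,283],loss="soft_l1");print(n,"ball",q.x.round(1))
    for k,c0 in dict(spray=(445,432),drv=(540,-323),scr=(467,-336)).items():
        b=P[(np.hypot(P[:,0]-c0[0],P[:,1]-c0[1])<25)&(P[:,2]>120)];print(" ",k,np.percentile(b[:,2],98).round(0) if len(b) else None)
    cv2.imwrite(f"pics/z_{n}.png",im["img"][...,::-1]); o.append(im["img"])
cv2.imwrite("pics/z.png",np.hstack([cv2.resize(o[0][185:255,205:305,::-1],(400,280),interpolation=2),cv2.resize(o[1][140:242,235:380,::-1],(398,280),interpolation=2)]))
E
```

```text
[481.00170676 -79.11923803 378.43358336] [ 0.5  0.5 -0.2] [(89, 28.7), (86, 26.2)]
side ball [618.  219.7 283.7]
  spray 198.0
  drv 172.0
  scr 162.0
scene ball [619.5 218.4 283. ]
  spray 196.0
  drv 171.0
  scr 161.0
```

View pics/z.png

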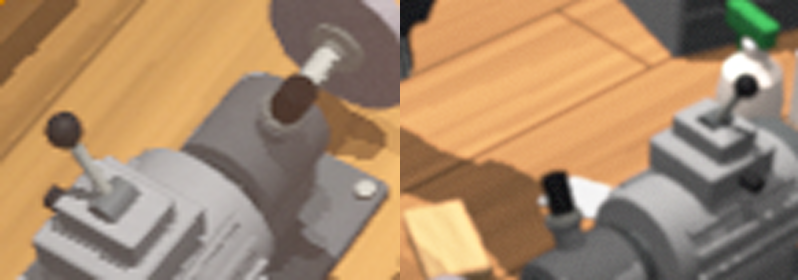

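The final view shows the collar seated on the boss rim, side crop (290,110), and the lever leaning away, ball at (65,130). I'll hand in.

```bash
python3 -c "
from cell import *
print(finish_job())"
```

```text
the job is handed in; nothing more can be done
None
```

The job is done in the order asked and handed in at about 28.6 s of the 69 s allowed; no verdict came back.

- **Switch:** I pushed the lever away until it stalled at 26 N against its stop. The ball moved about 59 mm in x where full travel would be about 67 mm. Its final height of 283 mm matches the fully-off lean, so I put the gap down to camera error at the start position. I did not push it a second time.
- **Pin on the spindle:** I took the black-knobbed pin from the block and stood it in the lock bore. The knob read about 98 mm out from the rim, as described.
- **Wheel:** I gripped the rim and turned it about 60° by hand. The force jumped to about 17 N and the knob fell to about 44 mm out, so the pin had dropped into a cross-hole.
- **Pin home:** My first push posture ran into a joint limit, so I pushed again with a steeper tool. The pin stopped hard at 38 N with the fingertips 47 mm out (46 expected). The two cameras put the knob 28.7 and 26.2 mm out, against 26 mm when fully home. The picture shows the collar seated on the rim.
- **Left alone:** The screwdriver, scriber and spray bottle still read their original heights, and the arm was clear of everything at the end.

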